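Ready the soldering place: right the flux bottle, set up the board

TASK

Get the soldering place ready: first pick up the small glass bottle that has fallen over and stand it upright on the round coaster, then lift the circuit board off its sloping stand and lay it flat on the white holder between the orange end stops, and last press the green lamp button fully down. Bottle and board are fragile and break if squeezed with more than 35 N per finger or pressed down with more than 40 N, so use the lightest grip that holds, set them down softly and do not drop them. Leave the spool, the screwdriver and the yellow tub where they are.

Things in the scene. Friction and masses are not known exactly. Their poses are not given: they have to be found in the camera images.
- bottle: Amber glass bottle: square body 36 x 36 mm, 54 mm high, with a paper band; short neck; round black cap, radius 13 mm, from 68 to 88 mm height; 0.11 kg. Origin: centre of its foot; z axis from foot to cap, x and y normal to the flat sides. At the start it lies on a flat side on the bench (z axis level, origin 18 mm up), cap roughly towards the robot's left, +y.
- coaster: Round black rubber coaster with a thin red ring, radius 36 mm, 4 mm thick, fixed on the bench. Origin: centre of its underside, on the bench; its top is at 4 mm.
- board: Blue circuit board in a black carrier 80 mm (its x) x 50 mm (its y) x 8 mm; parts on top rise to 16 mm. Origin: centre of its underside, z axis out of the component side. About 0.09 kg. At the start it lies on the stand's slope, touching the lip below it, sloping 30 degrees.
- stand: Fixed aluminium sloping stand, 100 x 50 mm foot plate; origin: centre of its underside on the bench. Its sloping face (34 mm wide, so the board overhangs 8 mm on each side) rises towards its own +x (which points roughly to world +y) at 30 degrees; the centre of the face is 45 mm above the origin. A lip at its low end stands 12 mm proud of the face.
- holder: Fixed white block 112 mm (x) x 34 mm (y), top face 20 mm above the bench, with an orange stop 6 mm higher at each x end; 94 mm clear between the stops. Origin: centre of its underside. The board lies along its x, either way round, overhanging 8 mm on each y side.
- lamp_top (a point): Centre of the top of the green lamp push button, radius 16 mm, in a fixed grey housing. It is pressed straight down, travel 6 mm, about 5 N.
- lamp (a joint): Travel of the lamp button: 0 out, 0.006 m fully down; it springs back.
- spool: Blue plastic spool, diameter 60 mm, 36 mm high, standing; bystander. Origin: centre of its underside.
- screwdriver: Screwdriver with red handle, 170 mm long, lying; bystander. Origin near the middle of its length.
- tub: Small yellow open tub, radius 26 mm, 35 mm high; bystander. Origin: centre of its underside.
Mind the look-alikes: they are no part of the job. What is shaped like the bottle but purple is not meant.

How it is judged:
By the outcome, as a careful person would: the job done as asked, in the order asked, and still so for the second after the job is handed in, with the robot touching nothing.
It also fails if it takes over 58 s, if anything falls off the work surface, if the arm or the gripper's body presses on something with over 40 N, if the wrist force passes 120 N, or if a joint passes its speed limit or range.

ROBOT

A 6-joint arm with a two-finger parallel gripper is mounted at the origin on the work surface. World frame = base frame: x ahead of the robot, y to its left, z up, the work surface at z = 0. Lengths are in mm, angles in rad, forces in N, time in s.
With the tool pointing down it reaches from about 350 to 725 mm from the base axis. Payload 6 kg.
Tool frame: the origin (TCP) lies at the centre of the arm's flange, where the gripper is bolted on; the fingertips stand 173 mm ahead of it and the grasp point (between the pads) lies 155 mm ahead of it; z points along the fingers, y is the line along which they close (so a half turn about z gives the same grasp; the last joint's range is limited). The gripper opens to 85 mm and grips with 20 to 120 N. Pads are 22 mm wide; open, the fingers measure 114 mm over their backs; the gripper's body (76 mm by 85 mm) begins 54 mm behind the grasp point. The pads swing forward as they close: fully open they stand 13 mm farther back than shut.
Start: joints at [1.439, 0.04, 0.085, 0, -1.615, -0.334], TCP at [269.457, 536.085, 404.661] pointing down, gripper open.
Joint ranges: [-2.56, 2.56], [-1.29, 2.01], [-1.08, 1.49], [-3.29, 1.98], [-2.81, -0.18], [-2.99, 2.99]. Speed limits (rad/s): [2.57, 2.57, 3.01, 3.14, 3.14, 3.14].

INTERFACE

Orientations are given as a unit quaternion [w, x, y, z].
In Python, from cell import r, snapshot, camera_info gives the robot as it stands.
- The arm moves only by the tool drive_tool, never from a script. Its arguments are lists of equal length, an entry for each row: "translation": the shift along the tool's x, y, z in cm, a list of three; "twist": the turn, a rotation vector about the tool's x, y, z in degrees, a list of three; "claw": the closure, from 0 (fully open) to 1 (shut). In form: {"translation": [[dx, dy, dz], ...], "twist": [[ax, ay, az], ...], "claw": [claw, ...]}. A call has 1 to 12 rows; each row shifts and turns the commanded pose from where the row before left it, along the tool's axes as they then stand; what a row does not reach is not made up. A row lasts 1/12 s, in which the tool goes at most 41.7 mm and 7.16 degrees, less where a joint would pass 70% of its speed; a pose out of reach is approached as far as the arm can. A call with a gripper value outside its range is refused whole. The fingers move at their own pace and stop on an object; "force" is the grip in N (left out, the last holds). Time passes only in rows, so rows that do not move let the fingers close. It gives the time, the measured TCP pose, the force, the opening and the grip force at its end, in the units of the state.
- r.state(): the state, without advancing time (a new reading comes with each control period).
- snapshot(name): name is "scene" or "top" or "wrist"; returns (picture, depth): 480x640x3 uint8, red, green, blue; 480x640 float32, mm along the optical axis (not along the pixel's ray), 0 where there is no reading.
- camera_info(name): a dict with "fx", "fy", "cx", "cy" (pixels), "world_to_cam" (4x4, takes a point from world to camera coordinates). Camera axes: x right, y down, z forward; pixel columns grow to the right and rows downward; lengths in mm; the calibration is good to about 2 mm. A picture is of the moment at which its call begins: read the wrist's pose just before it. camera_info takes no time and is no camera call; for the wrist camera it gives the pose at the moment of the call.
- r.job_done(): hands the job in; it is judged then, once.
The state is a dict: "clock": time; "joint_pos": joint angles; "qvel": joint speeds; "tau": joint torques, N m; "tcp_pos": TCP position; "ee_rot": TCP orientation; "ft_force": force on the tool from outside, world axes, zero at the start; "wrist_torque": the same for the moment, N m; "grip_width": opening from 0.0 (shut) to 1.0 (fully open); "gripper_force": force on a finger pad.
Only numpy, scipy, OpenCV 4.12 (cv2) and the standard library are available. Lean on these libraries where they do the work, as an engineer would, in place of code of your own. Each camera call takes 0.05 s, during which the arm holds its last target. There are 200 camera calls.

## Working session

There is one attempt and no reset: what is moved stays moved. The work goes in short steps, Python scripts to look and compute and a tool call to move; the robot and the scene stay as the last step left them, time stands still between calls to the robot, and variables do not carry over. Pictures are saved under pics/ and viewed, at most 10 in all, crops included, and the job is handed in when it is done.

Besides the shell and the picture viewer there is one more tool, called after "Request:" in YAML: its name, and indented under it one key for each argument. drive_tool: Moves the arm, as the interface text tells. Its arguments: {"type":"object","properties":{"translation":{"type":"array"},"twist":{"type":"array"},"claw":{"type":"array"},"force":{"type":"number"}},"required":["translation","twist","claw"]}

```bash
ls; mkdir -p pics; cat > h.py <<'E'
import numpy as np, cv2
from cell import r, snapshot, camera_info
def grab(n):
    ci=camera_info(n); p,d=snapshot(n)
    np.savez(f'{n}.npz',p=p,d=d,M=np.array(ci['world_to_cam']),k=[ci['fx'],ci['fy'],ci['cx'],ci['cy']])
    return p,d
def world(n,u,v,z=None):
    f=np.load(n+'.npz'); fx,fy,cx,cy=f['k']; Mi=np.linalg.inv(f['M'])
    ray=np.array([(u-cx)/fx,(v-cy)/fy,1])
    if z is None: c=ray*f['d'][int(v),int(u)]
    else:
        o=Mi[:3,3]; dd=Mi[:3,:3]@ray; return o+dd*(z-o[2])/dd[2]
    return (Mi@np.r_[c,1])[:3]
def cloud(n):
    f=np.load(n+'.npz'); fx,fy,cx,cy=f['k']; Mi=np.linalg.inv(f['M']); d=f['d']
    v,u=np.mgrid[:480,:640]; P=np.stack([(u-cx)/fx*d,(v-cy)/fy*d,d],-1)
    return P@Mi[:3,:3].T+Mi[:3,3], d>0, f['p']
def save(name,img): cv2.imwrite(f'pics/{name}.png',cv2.cvtColor(img,cv2.COLOR_RGB2BGR))
E
python3 - <<'E'
from h import *
for n in('top','scene'):
    p,d=grab(n); save(n,p)
s=r.state(); print(s)
f=np.load('top.npz');print(f['k'],f['M'])
E
```

```text
pics
{'clock': 0.1, 'joint_pos': array([ 1.43870952e+00,  4.07785257e-02,  8.38841547e-02, -3.70832532e-04,
       -1.61551770e+00, -3.33672749e-01]), 'qvel': array([-0.00054419,  0.00019601,  0.00230784,  0.00361671, -0.00103344,
        0.00091272]), 'tau': array([-5.16895292e-03, -3.69351840e+01,  3.48279798e+01,  6.95152089e+00,
       -4.51436514e-03,  7.45068519e-06]), 'tcp_pos': array([269.38889024, 536.10413402, 403.75607275]), 'ee_rot': array([ 8.22410399e-04,  9.73007378e-01, -2.30772517e-01, -1.03007407e-04]), 'ft_force': array([-0.26415496,  0.71218534, -0.3697981 ]), 'wrist_torque': array([-0.00759649,  0.01438824,  0.00509507]), 'gripper_force': 0.0, 'grip_width': 1.000698777019268}
[552.52443464 552.52443464 321.07422117 240.11204324] [[ 2.64411717e-02 -9.99646170e-01 -2.89824897e-03 -1.80193918e+01]
 [-9.94366913e-01 -2.60036223e-02 -1.02753361e-01  5.59907702e+02]
 [ 1.02641639e-01  5.59884215e-03 -9.94702642e-01  1.01645643e+03]
 [ 0.00000000e+00  0.00000000e+00  0.00000000e+00  1.00000000e+00]]
```

View pics/top.png

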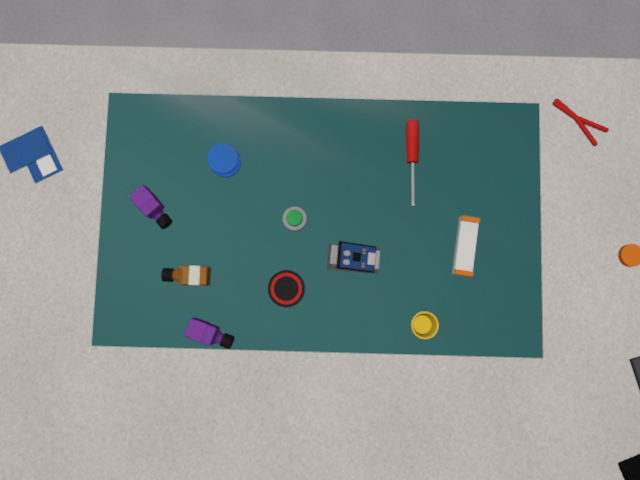

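View pics/scene.png

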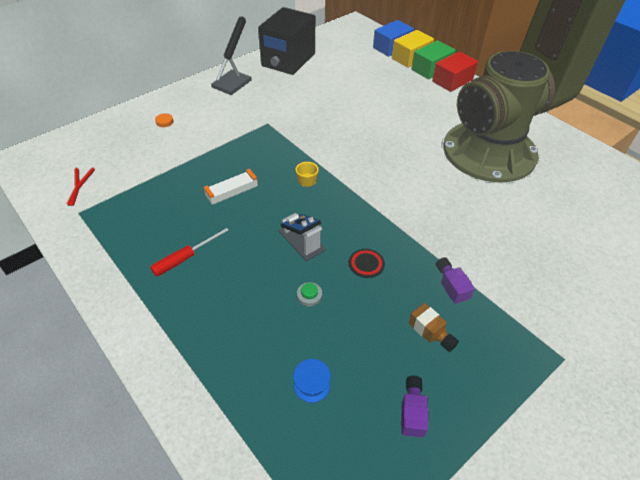

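Top picture: three bottle shapes. The amber one with a paper band is at (188,275), and the purple ones are at (150,205) and (208,332). The amber one fits: it has the colour, the band, and its cap points left (+y). The other parts are the coaster (286,289), board on stand (357,257), holder (467,246) and lamp (294,218). I'll confirm with an enlarged crop and measure.

```bash
python3 - <<'E'
from h import *
f=np.load('top.npz'); p=f['p']
a=cv2.resize(p[245:305,155:215],(400,400),interpolation=cv2.INTER_CUBIC)
b=cv2.resize(p[230:290,320:400],(400,300),interpolation=cv2.INTER_CUBIC)
b=cv2.copyMakeBorder(b,0,100,0,0,cv2.BORDER_CONSTANT)
save('crop1',np.hstack([a,b]))
C,ok,_=cloud('top')
hsv=cv2.cvtColor(p,cv2.COLOR_RGB2HSV).astype(int)
def reg(name,u0,u1,v0,v1,m):
    M=np.zeros((480,640),bool); M[v0:v1,u0:u1]=1; M&=m&ok
    v,u=np.nonzero(M); P=C[M]
    rc=cv2.minAreaRect(P[:,:2].astype(np.float32))
    print(name,len(P),'med',np.median(P,0).round(1),'px',u.mean().round(1),v.mean().round(1),'rect',np.round(rc[0],1),np.round(rc[1],1),round(rc[2],1),'z',np.percentile(P[:,2],[5,50,95]).round(1))
    return P
H=C[...,2]
reg('bottle all',155,216,250,300,H>8)
reg('bottle body',155,216,250,300,H>32)
reg('band',155,216,250,300,(hsv[...,1]<80)&(hsv[...,2]>150))
reg('cap',155,216,250,300,(hsv[...,2]<60)&(H>8))
reg('ring',260,310,265,312,(hsv[...,0]<8)&(hsv[...,1]>150)|(hsv[...,0]>172)&(hsv[...,1]>150))
reg('lamp',275,312,200,236,(hsv[...,0]>50)&(hsv[...,0]<75)&(hsv[...,1]>130)&(H>10))
P=reg('holder white',440,490,205,285,(H>12)&(hsv[...,1]<50))
reg('holder all',440,490,205,285,(H>12))
reg('stand/board',320,390,230,285,(H>12))
P=reg('boardblue',320,390,230,285,(H>25)&(hsv[...,0]>100)&(hsv[...,0]<125)&(hsv[...,1]>120))
reg('tub',405,445,305,345,H>15)
reg('spool',200,245,140,180,H>15)
print('bench z',np.median(C[300:340,260:400][...,2]))
c=P.mean(0); n=np.linalg.svd(P-c)[2][2]; print(c,n,np.degrees(np.arccos(abs(n[2]))))
E
```

```text
bottle all 824 med [487.  241.7  34.4] px 188.0 275.4 rect [486.6 251.3] [35.9 89.5] 1.0 z [21.3 34.4 38.2]
bottle body 555 med [487.2 234.8  35.5] px 192.5 275.3 rect [486.5 249.9] [35.7 86.7] 1.5 z [32.6 35.5 38.6]
band 221 med [487.8 233.3  35.7] px 193.7 274.8 rect [489.8 234.8] [39.6 25.5] 6.3 z [32.1 35.7 38.9]
cap 128 med [486.7 285.   28.6] px 166.9 274.6 rect [488.  284.8] [25. 19.] 1.6 z [22.2 28.6 31.6]
ring 358 med [467.9  60.9   4. ] px 286.0 288.1 rect [468.7  62.8] [61.3 59.7] 1.5 z [0.5 4.  7. ]
lamp 183 med [602.4  49.5  21.2] px 294.1 217.6 rect [603.2  49.7] [29.2 27. ] 2.0 z [18.5 21.2 24.2]
holder white 914 med [ 558.2 -280.    19.5] px 466.4 245.5 rect [ 556.3 -280.6] [ 35.8 110.4] 82.2 z [15.9 19.5 22.8]
holder all 1115 med [ 557.1 -279.8   20. ] px 466.4 246.0 rect [ 557.1 -280.7] [ 35.9 112.3] 82.3 z [16.  20.  26.6]
stand/board 1232 med [527.9 -66.7  55.4] px 355.2 257.0 rect [528.4 -67.9] [92.2 50.3] 86.1 z [32.2 55.4 70.8]
boardblue 562 med [529.3 -66.9  55.3] px 355.6 256.1 rect [529.1 -71.2] [65.7 46.3] 86.2 z [36.9 55.3 70.1]
tub 286 med [ 404.3 -208.    33. ] px 426.7 325.7 rect [ 406.3 -199.6] [49.8 50.1] 76.3 z [17.9 33.  37. ]
spool 742 med [711.6 188.4  35.4] px 222.9 158.4 rect [711.5 187.8] [57.6 58.3] 1.2 z [32.4 35.4 38.4]
bench z 0.42434315053390037
[529.66294291 -67.89138311  54.28665052] [ 0.02998788  0.49735817 -0.86702686] 29.885041920649236
```

View pics/crop1.png

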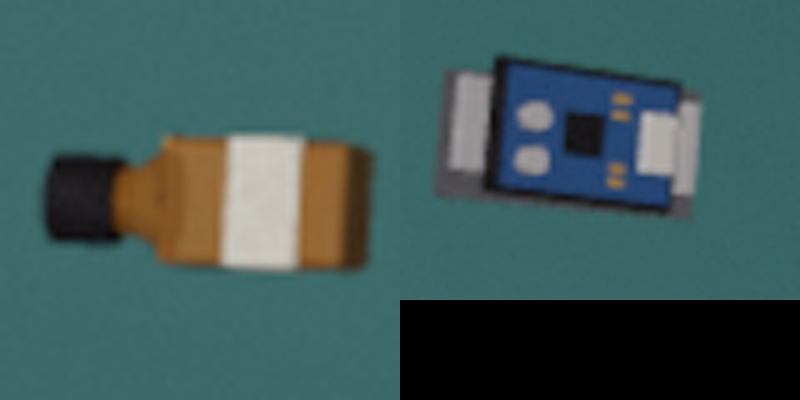

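The crop confirms the amber bottle with its white band, cap to the left (+y). The crop also shows the board sloping on its stand, rising to the left. Next I'll write the planning helper and work out the pregrasp.

```bash
cat >> h.py <<'E'
from scipy.spatial.transform import Rotation as R
def now():
    s=r.state(); q=s['ee_rot']; return np.array(s['tcp_pos']),R.from_quat([q[1],q[2],q[3],q[0]]),s
def frame(yaw,tilt):
    "tool z heads to 'yaw'(deg) tilted 'tilt' deg from straight down; y level, = heading+90"
    a,t=np.radians([yaw,tilt]); h=np.array([np.cos(a),np.sin(a),0])
    z=h*np.sin(t)-np.array([0,0,np.cos(t)]); y=np.array([np.sin(a),-np.cos(a),0])
    return R.from_matrix(np.c_[np.cross(y,z),y,z])
def plan(G,Rt,N,start=None,reach=155):
    "constant row taking the grasp point to G with rotation Rt in N rows"
    p0,R0=start or now()[:2]
    p1=np.asarray(G,float)-Rt.apply([0,0,reach])
    w=(R0.inv()*Rt).as_rotvec()/N
    w=np.radians(np.round(np.degrees(w),2)); Rs=R.from_rotvec(w)
    S=sum((Rs**k).as_matrix() for k in range(N))
    t=np.round(np.linalg.solve(S,R0.inv().apply(p1-p0))/10,2)
    p,q=p0,R0
    for k in range(N): p=p+q.apply(t*10); q=q*Rs; 
    mid=p0+sum(R0.apply((Rs**k).apply(t*10)) for k in range(N//2)); qm=R0*Rs**(N//2)
    print(N,'x',t.tolist(),np.degrees(w).round(2).tolist(),'| mm/row',round(np.linalg.norm(t)*10,1),'deg/row',round(np.degrees(np.linalg.norm(w)),2),
      '| mid grasp',(mid+qm.apply([0,0,reach])).round(),'end tcp',p.round(1),'err',(p-p1).round(1))
    return p,q
def rep():
    p,q,s=now(); print('t',round(s['clock'],2),'tcp',p.round(1),'grasp',(p+q.apply([0,0,155])).round(1),'z',q.apply([0,0,1]).round(3),'y',q.apply([0,1,0]).round(3),
     'F',np.round(s['ft_force'],1),'w',round(s['grip_width'],3),'gf',round(s['gripper_force'],1),'q',np.round(s['joint_pos'],2))
E
python3 - <<'E'
from h import *
rep()
Rt=frame(-90+1.2,35); print(Rt.as_matrix().round(2))
G=np.array([486.9,241.5,24]); B=G-Rt.apply([0,0,90])
s=plan(B,Rt,12)
plan(G,Rt,4,start=s)
E
```

```text
t 0.1 tcp [269.4 536.1 403.8] grasp [269.3 535.9 248.8] z [-0.001 -0.002 -1.   ] y [-0.449 -0.893  0.002] F [-0.3  0.7 -0.4] w 1.001 gf 0.0 q [ 1.44  0.04  0.08 -0.   -1.62 -0.33]
[[ 0.02 -1.    0.01]
 [-0.82 -0.02 -0.57]
 [ 0.57  0.   -0.82]]
12 x [1.72, -0.94, 2.02] [-1.57, 2.62, 5.01] | mm/row 28.1 deg/row 5.87 | mid grasp [404. 455. 147.] end tcp [484.  382.4 224.7] err [ 0.   0.4 -0. ]
4 x [0.01, 0.0, 2.26] [-0.01, -0.0, -0.0] | mm/row 22.6 deg/row 0.01 | mid grasp [486. 267.  61.] end tcp [485.1 330.2 150.9] err [ 0.1 -0.2 -0.1]
```

Request:
drive_tool:
  translation:
    - [1.72,-0.94,2.02]
    - [1.72,-0.94,2.02]
    - [1.72,-0.94,2.02]
    - [1.72,-0.94,2.02]
    - [1.72,-0.94,2.02]
    - [1.72,-0.94,2.02]
    - [1.72,-0.94,2.02]
    - [1.72,-0.94,2.02]
    - [1.72,-0.94,2.02]
    - [1.72,-0.94,2.02]
    - [1.72,-0.94,2.02]
    - [1.72,-0.94,2.02]
  twist:
    - [-1.57,2.62,5.01]
    - [-1.57,2.62,5.01]
    - [-1.57,2.62,5.01]
    - [-1.57,2.62,5.01]
    - [-1.57,2.62,5.01]
    - [-1.57,2.62,5.01]
    - [-1.57,2.62,5.01]
    - [-1.57,2.62,5.01]
    - [-1.57,2.62,5.01]
    - [-1.57,2.62,5.01]
    - [-1.57,2.62,5.01]
    - [-1.57,2.62,5.01]
  claw: [0.25,0.25,0.25,0.25,0.25,0.25,0.25,0.25,0.25,0.25,0.25,0.25]
  force: 20

```text
clock: 1.1
tcp_pos: [484.7, 381.5, 223.9]
ee_rot: [0.211, 0.68, -0.669, 0.216]
ft_force: [0.2, 0.2, -0.6]
grip_width: 0.748
gripper_force: 0.0
```

Request:
drive_tool:
  translation:
    - [0,0,0]
    - [0,0,0]
  twist:
    - [0,0,0]
    - [0,0,0]
  claw: [0.25,0.25]

```text
clock: 1.27
tcp_pos: [484.6, 381.4, 223.9]
ee_rot: [0.211, 0.681, -0.668, 0.215]
ft_force: [-0.5, 0.7, 0.7]
grip_width: 0.748
gripper_force: 0.0
```

```bash
python3 - <<'E'
from h import *
p,d=grab('wrist'); save('w1',p); rep()
Rt=frame(-90+1.2,35); plan([486.9,241.5,24],Rt,6)
E
```

```text
t 1.32 tcp [484.4 382.4 225. ] grasp [486.3 293.6  98. ] z [ 0.013 -0.573 -0.82 ] y [-1.    -0.021 -0.001] F [-0.3  1.   0. ] w 0.75 gf 0.0 q [ 1.06  0.32 -0.09  0.3  -1.7  -1.09]
6 x [0.0, 0.01, 1.51] [-0.01, 0.01, -0.0] | mm/row 15.1 deg/row 0.01 | mid grasp [486. 268.  61.] end tcp [484.9 330.5 150.8] err [-0.2  0.1 -0.2]
```

View pics/w1.png

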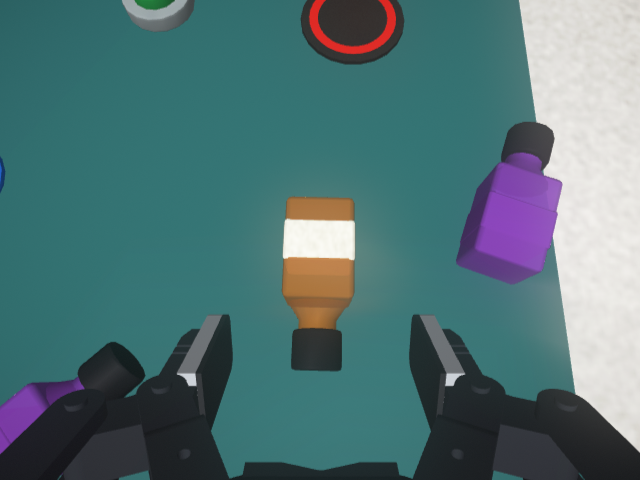

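The wrist view shows the bottle at (319,250), centred between the fingers, which sit at u = 230 and 410. I'll go in and grip.

Request:
drive_tool:
  translation:
    - [0,0,1.51]
    - [0,0,1.51]
    - [0,0,1.51]
    - [0,0,1.51]
    - [0,0,1.51]
    - [0,0,1.51]
    - [0,0,0]
    - [0,0,0]
    - [0,0,0]
    - [0,0,0]
    - [0,0,0]
    - [0,0,0]
  twist:
    - [0,0,0]
    - [0,0,0]
    - [0,0,0]
    - [0,0,0]
    - [0,0,0]
    - [0,0,0]
    - [0,0,0]
    - [0,0,0]
    - [0,0,0]
    - [0,0,0]
    - [0,0,0]
    - [0,0,0]
  claw: [0.25,0.25,0.25,0.25,0.25,0.25,0.25,0.7,0.7,0.7,0.7,0.7]
  force: 20

```text
clock: 2.32
tcp_pos: [485.6, 331.9, 152.8]
ee_rot: [0.208, 0.682, -0.668, 0.215]
ft_force: [-1.2, 3.6, 5.2]
grip_width: 0.415
gripper_force: 21.2
```

```bash
python3 - <<'E'
from h import *
rep()
p,q,_=now(); g=p+q.apply([0,0,155])
# lift 100 straight, then uprighting + carry
Rl=frame(-90+1.2,35)
s=plan(g+[0,0,100],Rl,4)
Rf=frame(60,55)
# final: bottle foot centre at coaster; bottle frame in tool from grip
foot=np.array([487.4,206.8,18]); ax=np.array([-.021,1,0])
ft=q.inv().apply(foot-g); at=q.inv().apply(ax); print('foot in tool',ft.round(1),'axis',at.round(3))
# upright rotation: same as q turned about tool y by -90 then yaw
Ru=q*R.from_rotvec([0,-np.pi/2,0]); zz=Ru.apply([0,0,1]); print(zz, Ru.apply(at))
E
```

```text
t 2.32 tcp [485.6 331.9 152.8] grasp [487.9 243.4  25.6] z [ 0.015 -0.571 -0.821] y [-1.    -0.022 -0.003] F [-1.2  3.6  5.2] w 0.415 gf 21.2 q [ 1.02  0.3  -0.25  0.32 -1.54 -1.1 ]
4 x [1.42, -0.02, -2.05] [-0.05, 0.04, -0.01] | mm/row 24.9 deg/row 0.06 | mid grasp [488. 243.  76.] end tcp [486.1 332.2 252.6] err [ 0.1 -0.   0. ]
foot in tool [25.7  1.4 27.1] axis [-0.821 -0.001 -0.571]
[-0.01633948  0.82065724 -0.5711871 ] [-2.09468718e-03 -4.25211088e-05  1.00021828e+00]
```

Request:
drive_tool:
  translation:
    - [0.71,0,-1.02]
    - [1.42,0,-2.05]
    - [1.42,0,-2.05]
    - [1.42,0,-2.05]
  twist:
    - [0,0,0]
    - [0,0,0]
    - [0,0,0]
    - [0,0,0]
  claw: [0.7,0.7,0.7,0.7]

```text
clock: 2.65
tcp_pos: [485.1, 330.8, 239.6]
ee_rot: [0.21, 0.681, -0.667, 0.215]
ft_force: [-0.3, 0.5, -0.5]
grip_width: 0.425
gripper_force: 20.3
```

```bash
python3 - <<'E'
from h import *
rep()
print(world('top',286,288.1,4), world('scene',367,263.5,4))
f=np.load('top.npz');hsv=cv2.cvtColor(f['p'],cv2.COLOR_RGB2HSV).astype(int)
m=((hsv[...,0]<8)|(hsv[...,0]>172))&(hsv[...,1]>150); m[:265]=0;m[312:]=0;m[:,:260]=0;m[:,310:]=0
v,u=np.nonzero(m); e=cv2.fitEllipse(cv2.convexHull(np.c_[u,v].astype(np.int32))); print(e, world('top',*e[0],4))
p,q,_=now()
Rf=R.from_rotvec([0,0,-np.radians(30)])*q*R.from_rotvec([0,-np.pi/2,0])
# level the bottle axis exactly
C=np.array([468,61.5,0]); ftl=np.array([25.7,0,27.1])
for h in (70,4):
    G=C+[0,0,h]-Rf.apply(ftl); print(h,G.round(1))
    s=plan(G,Rf,20 if h==70 else 6,start=None if h==70 else s)
E
```

```text
t 2.65 tcp [485.1 330.8 239.6] grasp [486.9 242.  112.6] z [ 0.012 -0.573 -0.82 ] y [-1.    -0.021 -0.   ] F [-0.3  0.5 -0.5] w 0.425 gf 20.3 q [ 1.02  0.22 -0.18  0.32 -1.69 -1.05]
[468.38874876  61.72143617   4.        ] [469.18992173  64.96992114   4.        ]
((285.87347412109375, 288.0716247558594), (31.620269775390625, 32.19185256958008), 34.13666915893555) [468.43659334  61.96612967   4.        ]
70 [464.4  55.  106.6]
20 x [2.23, -0.0, -0.06] [0.29, -4.39, 1.64] | mm/row 22.3 deg/row 4.7 | mid grasp [486. 146. 149.] end tcp [403.  -56.3 195.9] err [-0.1 -0.   0.5]
4 [464.4  55.   40.6]
6 x [0.91, -0.0, 0.64] [-0.0, 0.01, -0.01] | mm/row 11.1 deg/row 0.01 | mid grasp [464.  55.  74.] end tcp [403.1 -56.2 129.2] err [-0.   0.2 -0.2]
```

Request:
drive_tool:
  translation:
    - [2.23,0,-0.06]
    - [2.23,0,-0.06]
    - [2.23,0,-0.06]
    - [2.23,0,-0.06]
    - [2.23,0,-0.06]
    - [2.23,0,-0.06]
    - [2.23,0,-0.06]
    - [2.23,0,-0.06]
    - [2.23,0,-0.06]
    - [2.23,0,-0.06]
    - [2.23,0,-0.06]
    - [2.23,0,-0.06]
  twist:
    - [0.29,-4.39,1.64]
    - [0.29,-4.39,1.64]
    - [0.29,-4.39,1.64]
    - [0.29,-4.39,1.64]
    - [0.29,-4.39,1.64]
    - [0.29,-4.39,1.64]
    - [0.29,-4.39,1.64]
    - [0.29,-4.39,1.64]
    - [0.29,-4.39,1.64]
    - [0.29,-4.39,1.64]
    - [0.29,-4.39,1.64]
    - [0.29,-4.39,1.64]
  claw: [0.7,0.7,0.7,0.7,0.7,0.7,0.7,0.7,0.7,0.7,0.7,0.7]

```text
clock: 3.65
tcp_pos: [452.1, 80.4, 292.1]
ee_rot: [0.167, -0.591, 0.787, 0.058]
ft_force: [-0.6, -0.6, -1.4]
grip_width: 0.419
gripper_force: 20.3
```

Request:
drive_tool:
  translation:
    - [2.23,0,-0.06]
    - [2.23,0,-0.06]
    - [2.23,0,-0.06]
    - [2.23,0,-0.06]
    - [2.23,0,-0.06]
    - [2.23,0,-0.06]
    - [2.23,0,-0.06]
    - [2.23,0,-0.06]
    - [0,0,0]
    - [0,0,0]
  twist:
    - [0.29,-4.39,1.64]
    - [0.29,-4.39,1.64]
    - [0.29,-4.39,1.64]
    - [0.29,-4.39,1.64]
    - [0.29,-4.39,1.64]
    - [0.29,-4.39,1.64]
    - [0.29,-4.39,1.64]
    - [0.29,-4.39,1.64]
    - [0,0,0]
    - [0,0,0]
  claw: [0.7,0.7,0.7,0.7,0.7,0.7,0.7,0.7,0.7,0.7]

```text
clock: 4.48
tcp_pos: [402.8, -57.8, 193.8]
ee_rot: [0.398, -0.449, 0.765, 0.235]
ft_force: [0.7, 0.7, -1.1]
grip_width: 0.423
gripper_force: 20.4
```

```bash
python3 - <<'E'
from h import *
rep()
a,_=grab('wrist'); b,_=grab('scene')
save('w2',np.hstack([cv2.resize(a,(400,300)),cv2.resize(b[140:320,280:520],(400,300),interpolation=cv2.INTER_CUBIC)]))
p,q,_=now(); print('axis', q.apply([-.821,-.001,-.571]).round(3), 'foot',(p+q.apply([25.7,0,182.1])).round(1))
E
```

```text
t 4.48 tcp [402.8 -57.8 193.8] grasp [464.4  53.3 105. ] z [ 0.398  0.717 -0.573] y [-0.874  0.486  0.002] F [ 0.7  0.7 -1.1] w 0.423 gf 20.4 q [-0.2  -0.43 -0.54 -0.97 -1.25 -0.08]
axis [-0.     0.002  1.   ] foot [468.7  61.9  70.3]
```

View pics/w2.png

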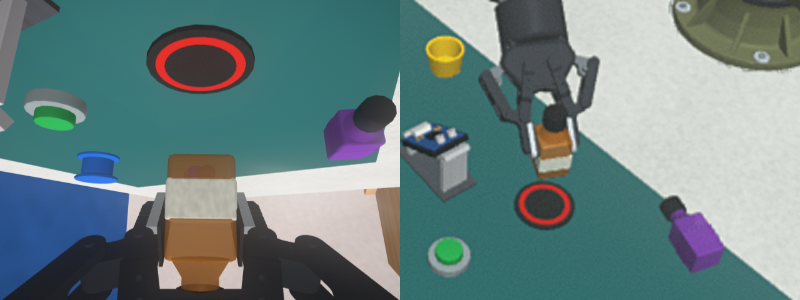

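The bottle is held upright above the coaster, whose ring is at (200,62) in the left half. I'll lower it, slowly near the end.

Request:
drive_tool:
  translation:
    - [0.9,0,0.63]
    - [0.9,0,0.63]
    - [0.9,0,0.63]
    - [0.9,0,0.63]
    - [0.9,0,0.63]
    - [0.33,0,0.23]
    - [0.16,0,0.11]
    - [0.16,0,0.11]
    - [0.08,0,0.06]
    - [0,0,0]
  twist:
    - [0,0,0]
    - [0,0,0]
    - [0,0,0]
    - [0,0,0]
    - [0,0,0]
    - [0,0,0]
    - [0,0,0]
    - [0,0,0]
    - [0,0,0]
    - [0,0,0]
  claw: [0.7,0.7,0.7,0.7,0.7,0.7,0.7,0.7,0.7,0.7]

```text
clock: 5.42
tcp_pos: [403.6, -56.0, 130.9]
ee_rot: [0.399, -0.451, 0.763, 0.235]
ft_force: [-0.4, -0.8, -1.2]
grip_width: 0.421
gripper_force: 20.4
```

```bash
python3 - <<'E'
from h import *
rep(); p,q,_=now(); print('foot',(p+q.apply([25.7,0,182.1])).round(1))
E
```

```text
t 5.42 tcp [403.6 -56.  130.9] grasp [465.   55.4  42.3] z [ 0.396  0.719 -0.571] y [-0.876  0.482 -0.001] F [-0.4 -0.8 -1.2] w 0.421 gf 20.4 q [-0.22 -0.31 -0.58 -1.01 -1.19  0.06]
foot [468.7  62.    5.8]
```

Request:
drive_tool:
  translation:
    - [0.04,0,0.03]
    - [0.04,0,0.03]
    - [0.04,0,0.03]
    - [0.04,0,0.03]
    - [0,0,0]
  twist:
    - [0,0,0]
    - [0,0,0]
    - [0,0,0]
    - [0,0,0]
    - [0,0,0]
  claw: [0.7,0.7,0.7,0.7,0.7]

```text
clock: 5.83
tcp_pos: [403.4, -55.9, 128.7]
ee_rot: [0.399, -0.451, 0.763, 0.235]
ft_force: [-0.3, -0.3, -1.4]
grip_width: 0.418
gripper_force: 20.4
```

Request:
drive_tool:
  translation:
    - [0.04,0,0.03]
    - [0.04,0,0.03]
    - [0.04,0,0.03]
    - [0,0,0]
  twist:
    - [0,0,0]
    - [0,0,0]
    - [0,0,0]
    - [0,0,0]
  claw: [0.7,0.7,0.7,0.7]

```text
clock: 6.17
tcp_pos: [403.8, -55.8, 128.0]
ee_rot: [0.399, -0.451, 0.763, 0.235]
ft_force: [-3.0, -0.6, 5.4]
grip_width: 0.413
gripper_force: 19.8
```

Request:
drive_tool:
  translation:
    - [0,0,0]
    - [0,0,0]
    - [0,0,0]
    - [0,0,0]
    - [0,0,-1.5]
    - [0,0,-2.5]
    - [0,0,-2.5]
    - [0,0,-2.5]
  twist:
    - [0,0,0]
    - [0,0,0]
    - [0,0,0]
    - [0,0,0]
    - [0,0,0]
    - [0,0,0]
    - [0,0,0]
    - [0,0,0]
  claw: [0.5,0.4,0.3,0.3,0.3,0.3,0.3,0.3]

```text
clock: 6.83
tcp_pos: [367.2, -121.0, 179.0]
ee_rot: [0.398, -0.451, 0.763, 0.236]
ft_force: [0.3, -0.4, 0.2]
grip_width: 0.694
gripper_force: 0.0
```

```bash
python3 - <<'E'
from h import *
rep(); p,q,_=now()
b,_=grab('scene'); t,_=grab('top')
save('s3',np.hstack([cv2.resize(b[160:300,280:480],(400,280),interpolation=cv2.INTER_CUBIC),cv2.resize(t[220:320,240:400],(400,280),interpolation=cv2.INTER_CUBIC)]))
C,ok,im=cloud('top')
m=ok&(C[...,2]>75)&(C[...,2]<105)&(np.hypot(C[...,0]-468,C[...,1]-62)<40)
print('bottle cap',m.sum(),np.median(C[m],0) if m.any() else '')
E
```

```text
t 6.83 tcp [ 367.2 -121.   179. ] grasp [428.5  -9.5  90.4] z [ 0.395  0.719 -0.572] y [-0.876  0.482 -0.   ] F [ 0.3 -0.4  0.2] w 0.694 gf 0.0 q [-0.4  -0.38 -0.54 -0.98 -1.4   0.07]
bottle cap 174 [467.26014012  61.21479971  91.45482726]
```

View pics/s3.png

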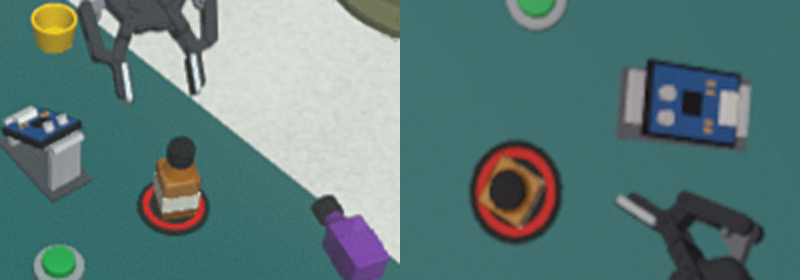

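The bottle stands upright on the coaster, with the cap top at z ≈ 91. Next is the board: I'll intersect its four corner pixels with the fitted plane.

```bash
python3 - <<'E'
from h import *
f=np.load('top.npz'); C,ok,p=cloud('top')
hsv=cv2.cvtColor(p,cv2.COLOR_RGB2HSV).astype(int)
m=np.zeros((480,640),bool); m[236:278,330:385]=1
m&=ok&(C[...,2]>25)&(hsv[...,0]>100)&(hsv[...,0]<125)&(hsv[...,1]>150)
P=C[m]; c=np.median(P,0)
for _ in range(3):
    c=P.mean(0); n=np.linalg.svd(P-c)[2][2]; n*=np.sign(n[2]); d=(P-c)@n; P=P[abs(d-np.median(d))<2.5]
print(len(P),c,n,d.std())
n=np.array([-.5*np.cos(np.radians(86.3)),-.5*np.sin(np.radians(86.3)),.866])
fx,fy,cx,cy=f['k']; Mi=np.linalg.inv(f['M']); o=Mi[:3,3]
W=[]
for u,v in [(339.6,241),(376.4,247),(374,272.4),(337.6,267.6)]:
    r_=Mi[:3,:3]@np.array([(u-cx)/fx,(v-cy)/fy,1]); W.append(o+r_*((c-o)@n)/(r_@n))
W=np.array(W); print(W.round(1)); print('centre',W.mean(0).round(1),[np.linalg.norm(W[i]-W[(i+1)%4]).round(1) for i in range(4)])
e=W[0]-W[1]+W[3]-W[2]; print('yaw',np.degrees(np.arctan2(e[1],e[0])), 'elev',np.degrees(np.arcsin(e[2]/np.linalg.norm(e))))
yaw=86.3; Rt=frame(yaw,30)
G=W.mean(0)-2*n; print('G',G)
s=plan(G+100*n,Rt,10); plan(G,Rt,6,start=s)
E
```

```text
433 [528.88608347 -67.90374152  54.31815701] [-0.03023292 -0.49138519  0.87041747] 1.2239984818620404
[[ 554.9  -37.1   73. ]
 [ 549.5 -107.8   32.1]
 [ 501.6 -104.    32.5]
 [ 506.6  -34.6   72.7]]
centre [528.2 -70.9  52.6] [np.float64(81.8), np.float64(48.1), np.float64(80.3), np.float64(48.3)]
yaw 85.76175722991634 elev 29.99963303730408
G [528.23629233 -69.89707053  50.83609543]
10 x [-2.57, 0.11, -0.33] [3.46, 2.45, 15.6] | mm/row 25.9 deg/row 16.17 | mid grasp [498. -32. 150.] end tcp [ 519.8 -197.   271.3] err [-0.2  0.1 -0.4]
6 x [0.0, 0.0, 1.66] [0.0, -0.0, -0.01] | mm/row 16.6 deg/row 0.01 | mid grasp [526. -95.  94.] end tcp [ 523.  -147.3  185.1] err [-0.2 -0.  -0. ]
```

```bash
python3 - <<'E'
from h import *
Rt=frame(86.2,30)*R.from_rotvec([0,0,np.pi]); n=-Rt.apply([0,0,1])
G=np.array([528.5,-70,51])
s=plan(G+110*n,Rt,9)
C,ok,im=cloud('top')
E
```

```text
9 x [-0.51, -1.93, -1.01] [-1.93, 2.73, -2.06] | mm/row 22.4 deg/row 3.93 | mid grasp [465. -70. 112.] end tcp [ 519.6 -202.3  280.6] err [-0.1 -0.1  0.1]
```

Request:
drive_tool:
  translation:
    - [-0.51,-1.93,-1.01]
    - [-0.51,-1.93,-1.01]
    - [-0.51,-1.93,-1.01]
    - [-0.51,-1.93,-1.01]
    - [-0.51,-1.93,-1.01]
    - [-0.51,-1.93,-1.01]
    - [-0.51,-1.93,-1.01]
    - [-0.51,-1.93,-1.01]
    - [-0.51,-1.93,-1.01]
    - [0,0,0]
    - [0,0,0]
    - [0,0,0]
  twist:
    - [-1.93,2.73,-2.06]
    - [-1.93,2.73,-2.06]
    - [-1.93,2.73,-2.06]
    - [-1.93,2.73,-2.06]
    - [-1.93,2.73,-2.06]
    - [-1.93,2.73,-2.06]
    - [-1.93,2.73,-2.06]
    - [-1.93,2.73,-2.06]
    - [-1.93,2.73,-2.06]
    - [0,0,0]
    - [0,0,0]
    - [0,0,0]
  claw: [0.1,0.1,0.1,0.1,0.1,0.1,0.1,0.1,0.1,0.1,0.1,0.1]

```text
clock: 7.93
tcp_pos: [520.0, -199.5, 276.4]
ee_rot: [0.189, -0.66, 0.704, 0.18]
ft_force: [-0.3, -0.3, 0.4]
grip_width: 0.899
gripper_force: 0.0
```

```bash
python3 - <<'E'
from h import *
rep(); p,_=grab('wrist'); save('w4',p)
Rt=frame(86.2,30)*R.from_rotvec([0,0,np.pi])
plan([528.5,-70,51],Rt,7)
E
```

```text
t 7.93 tcp [ 520.  -199.5  276.4] grasp [ 524.4 -121.4  142.5] z [ 0.028  0.504 -0.863] y [-0.998  0.063  0.005] F [-0.3 -0.3  0.4] w 0.899 gf 0.0 q [-0.22  0.05 -0.01 -0.52 -1.6   0.16]
7 x [0.01, -0.01, 1.51] [0.04, 0.04, -0.0] | mm/row 15.1 deg/row 0.06 | mid grasp [ 526. -100.  103.] end tcp [ 523.6 -147.4  184.8] err [ 0.2 -0.1 -0.4]
```

View pics/w4.png

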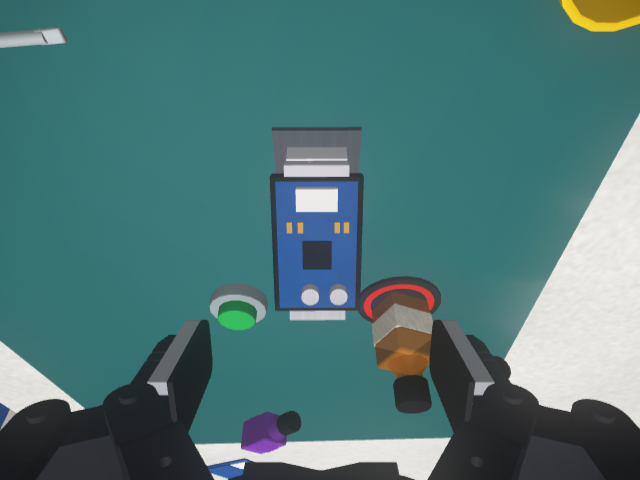

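The wrist view shows the board at u = 271–363, centred between fingers at 211 and 432, with its edges parallel to the pads. I'll go in and grip.

Request:
drive_tool:
  translation:
    - [0,-0.02,1.51]
    - [0,-0.02,1.51]
    - [0,-0.02,1.51]
    - [0,-0.02,1.51]
    - [0,-0.02,1.51]
    - [0,-0.02,1.51]
    - [0,-0.02,1.51]
    - [0,0,0]
    - [0,0,0]
    - [0,0,0]
    - [0,0,0]
    - [0,0,0]
  twist:
    - [0,0,0]
    - [0,0,0]
    - [0,0,0]
    - [0,0,0]
    - [0,0,0]
    - [0,0,0]
    - [0,0,0]
    - [0,0,0]
    - [0,0,0]
    - [0,0,0]
    - [0,0,0]
    - [0,0,0]
  claw: [0.1,0.1,0.1,0.1,0.1,0.1,0.1,0.1,0.5,0.5,0.5,0.5]
  force: 22

```text
clock: 8.98
tcp_pos: [524.8, -147.8, 187.5]
ee_rot: [0.19, -0.66, 0.704, 0.178]
ft_force: [-0.3, -0.8, 3.0]
grip_width: 0.573
gripper_force: 23.2
```

```bash
python3 - <<'E'
from h import *
rep(); p,q,_=now(); n=-q.apply([0,0,1])
plan(p+q.apply([0,0,155])+60*n+[0,0,70],q,6)
E
```

```text
t 8.98 tcp [ 524.8 -147.8  187.5] grasp [529.7 -70.   53.5] z [ 0.031  0.502 -0.864] y [-0.998  0.064  0.001] F [-0.3 -0.8  3. ] w 0.573 gf 23.2 q [-0.12  0.07 -0.15 -0.53 -1.42  0.16]
6 x [-0.59, 0.0, -2.01] [0.0, 0.0, 0.0] | mm/row 20.9 deg/row 0.0 | mid grasp [529. -85. 115.] end tcp [ 523.  -177.7  309.6] err [0.1 0.1 0.2]
```

Request:
drive_tool:
  translation:
    - [0,0,-0.5]
    - [0,0,-1]
    - [-0.59,0,-2]
    - [-0.59,0,-2]
    - [-0.59,0,-2]
    - [-0.59,0,-2]
    - [-0.59,0,-2]
    - [0,0,0]
  twist:
    - [0,0,0]
    - [0,0,0]
    - [0,0,0]
    - [0,0,0]
    - [0,0,0]
    - [0,0,0]
    - [0,0,0]
    - [0,0,0]
  claw: [0.5,0.5,0.5,0.5,0.5,0.5,0.5,0.5]

```text
clock: 9.65
tcp_pos: [523.3, -181.2, 306.5]
ee_rot: [0.19, -0.661, 0.704, 0.176]
ft_force: [-0.1, -0.3, -0.3]
grip_width: 0.585
gripper_force: 23.2
```

```bash
python3 - <<'E'
from h import *
rep()
grab('scene'); C,ok,p=cloud('scene'); m=ok&(C[...,2]>12)&(C[...,2]<30)&(np.hypot(C[...,0]-557,C[...,1]+281)<70)
rc=cv2.minAreaRect(C[m][:,:2].astype(np.float32)); print(m.sum(),rc)
Rt=frame(172.3,0)
s=plan([556.7,-280.7,85],Rt,16)
plan([556.7,-280.7,30],Rt,6,start=s)
E
```

```text
t 9.65 tcp [ 523.3 -181.2  306.5] grasp [ 528.9 -103.8  172.3] z [ 0.036  0.499 -0.866] y [-0.998  0.064 -0.005] F [-0.1 -0.3 -0.3] w 0.585 gf 23.2 q [-0.18  0.01  0.01 -0.52 -1.63  0.1 ]
720 ((556.9758911132812, -280.5400390625), (39.274539947509766, 114.0366439819336), 82.69884490966797)
16 x [0.39, -0.74, 0.25] [1.53, 1.44, 5.73] | mm/row 8.7 deg/row 6.1 | mid grasp [ 586. -182.  121.] end tcp [ 556.8 -281.5  240.5] err [ 0.1 -0.8  0.5]
6 x [0.0, 0.01, 0.93] [0.01, -0.0, -0.0] | mm/row 9.3 deg/row 0.01 | mid grasp [ 557. -281.   58.] end tcp [ 556.9 -280.9  184.7] err [ 0.2 -0.2 -0.3]
```

Request:
drive_tool:
  translation:
    - [0.39,-0.74,0.25]
    - [0.39,-0.74,0.25]
    - [0.39,-0.74,0.25]
    - [0.39,-0.74,0.25]
    - [0.39,-0.74,0.25]
    - [0.39,-0.74,0.25]
    - [0.39,-0.74,0.25]
    - [0.39,-0.74,0.25]
    - [0.39,-0.74,0.25]
    - [0.39,-0.74,0.25]
    - [0.39,-0.74,0.25]
    - [0.39,-0.74,0.25]
  twist:
    - [1.53,1.44,5.73]
    - [1.53,1.44,5.73]
    - [1.53,1.44,5.73]
    - [1.53,1.44,5.73]
    - [1.53,1.44,5.73]
    - [1.53,1.44,5.73]
    - [1.53,1.44,5.73]
    - [1.53,1.44,5.73]
    - [1.53,1.44,5.73]
    - [1.53,1.44,5.73]
    - [1.53,1.44,5.73]
    - [1.53,1.44,5.73]
  claw: [0.5,0.5,0.5,0.5,0.5,0.5,0.5,0.5,0.5,0.5,0.5,0.5]

```text
clock: 10.7
tcp_pos: [567.5, -250.4, 248.2]
ee_rot: [0.05, -0.13, 0.989, 0.051]
ft_force: [0.0, 0.8, -1.5]
grip_width: 0.576
gripper_force: 23.1
```

Request:
drive_tool:
  translation:
    - [0.39,-0.74,0.25]
    - [0.39,-0.74,0.25]
    - [0.39,-0.74,0.25]
    - [0.39,-0.74,0.25]
    - [0,0,0]
    - [0,0,0]
  twist:
    - [1.53,1.44,5.73]
    - [1.53,1.44,5.73]
    - [1.53,1.44,5.73]
    - [1.53,1.44,5.73]
    - [0,0,0]
    - [0,0,0]
  claw: [0.5,0.5,0.5,0.5,0.5,0.5]

```text
clock: 11.2
tcp_pos: [556.1, -280.2, 235.5]
ee_rot: [-0.003, 0.065, 0.998, 0.002]
ft_force: [0.1, -0.6, -0.5]
grip_width: 0.578
gripper_force: 23.2
```

```bash
python3 - <<'E'
from h import *
rep(); a,_=grab('wrist'); b,_=grab('scene')
save('w5',np.hstack([cv2.resize(a,(400,300)),cv2.resize(b[100:235,160:340],(400,300),interpolation=cv2.INTER_CUBIC)]))
C,ok,p=cloud('wrist'); pp,q,_=now()
h=cv2.cvtColor(p,cv2.COLOR_RGB2HSV).astype(int)
m=ok&(h[...,0]>100)&(h[...,0]<125)&(h[...,1]>150)&(C[...,2]>40)&(np.hypot(C[...,0]-557,C[...,1]+281)<50)
P=C[m]
if len(P)>50:
    c=P.mean(0); nn=np.linalg.svd(P-c)[2][2]; rc=cv2.minAreaRect(P[:,:2].astype(np.float32)); print('board',len(P),c.round(1),(nn*np.sign(nn[2])).round(3),rc)
plan([556.7,-280.7,34],frame(172.3,0),5)
E
```

```text
t 11.2 tcp [ 556.1 -280.2  235.5] grasp [ 555.1 -279.5   80.5] z [-0.006  0.005 -1.   ] y [0.131 0.991 0.004] F [ 0.1 -0.6 -0.5] w 0.578 gf 23.2 q [-0.15  0.15 -0.11 -0.   -1.32 -1.55]
board 12293 [ 559.6 -283.    80. ] [ 0.011 -0.005  1.   ] ((553.5724487304688, -279.3857421875), (44.4461669921875, 74.71858215332031), 82.60881805419922)
5 x [-0.01, -0.01, 0.95] [0.04, -0.06, 0.04] | mm/row 9.5 deg/row 0.08 | mid grasp [ 556. -280.   63.] end tcp [ 556.8 -280.5  189. ] err [0.1 0.2 0. ]
```

View pics/w5.png

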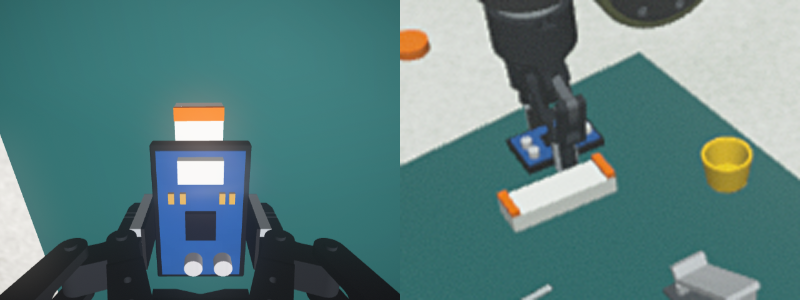

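The board is held level and lines up with the holder, and only needs a shift of about 3 mm along x. I'll lower it.

Request:
drive_tool:
  translation:
    - [-0.17,-0.04,0.6]
    - [-0.17,-0.04,1]
    - [0,0,1]
    - [0,0,1]
    - [0,0,0.6]
    - [0,0,0.3]
    - [0,0,0.2]
    - [0,0,0.1]
    - [0,0,0]
  twist:
    - [0,0,0]
    - [0,0,0]
    - [0,0,0]
    - [0,0,0]
    - [0,0,0]
    - [0,0,0]
    - [0,0,0]
    - [0,0,0]
    - [0,0,0]
  claw: [0.5,0.5,0.5,0.5,0.5,0.5,0.5,0.5,0.5]

```text
clock: 12.05
tcp_pos: [559.5, -281.4, 188.7]
ee_rot: [-0.003, 0.067, 0.998, 0.001]
ft_force: [0.1, -0.3, -1.3]
grip_width: 0.581
gripper_force: 23.2
```

Request:
drive_tool:
  translation:
    - [0,0,0.1]
    - [0,0,0.05]
    - [0,0,0.05]
    - [0,0,0]
  twist:
    - [0,0,0]
    - [0,0,0]
    - [0,0,0]
    - [0,0,0]
  claw: [0.5,0.5,0.5,0.5]

```text
clock: 12.38
tcp_pos: [559.4, -281.4, 186.6]
ee_rot: [-0.003, 0.067, 0.998, 0.001]
ft_force: [-0.9, 0.1, -0.9]
grip_width: 0.576
gripper_force: 23.2
```

Request:
drive_tool:
  translation:
    - [0,0,0.08]
    - [0,0,0.06]
    - [0,0,0.06]
    - [0,0,0]
  twist:
    - [0,0,0]
    - [0,0,0]
    - [0,0,0]
    - [0,0,0]
  claw: [0.5,0.5,0.5,0.5]

```text
clock: 12.72
tcp_pos: [559.4, -281.4, 184.7]
ee_rot: [-0.003, 0.067, 0.998, 0.001]
ft_force: [0.2, 0.4, -0.0]
grip_width: 0.578
gripper_force: 23.3
```

Request:
drive_tool:
  translation:
    - [0,0,0.05]
    - [0,0,0.05]
    - [0,0,0]
  twist:
    - [0,0,0]
    - [0,0,0]
    - [0,0,0]
  claw: [0.5,0.5,0.5]

```text
clock: 12.97
tcp_pos: [559.5, -281.4, 184.4]
ee_rot: [-0.003, 0.067, 0.998, 0.001]
ft_force: [-2.9, 1.6, 4.1]
grip_width: 0.575
gripper_force: 23.7
```

Contact is at about 5 N, at the height expected for the holder's top. I'll release, back off and look.

Request:
drive_tool:
  translation:
    - [0,0,0]
    - [0,0,0]
    - [0,0,0]
    - [0,0,0]
    - [0,0,-1]
    - [0,0,-2]
    - [0,0,-3]
    - [0,0,-3]
    - [0,0,0]
  twist:
    - [0,0,0]
    - [0,0,0]
    - [0,0,0]
    - [0,0,0]
    - [0,0,0]
    - [0,0,0]
    - [0,0,0]
    - [0,0,0]
    - [0,0,0]
  claw: [0.37,0.3,0.2,0.2,0.2,0.2,0.2,0.2,0.2]

```text
clock: 13.72
tcp_pos: [561.1, -282.5, 282.4]
ee_rot: [0.003, 0.066, 0.998, -0.001]
ft_force: [1.3, 0.2, 1.8]
grip_width: 0.804
gripper_force: 0.0
```

```bash
python3 - <<'E'
from h import *
rep(); a,_=grab('wrist'); b,_=grab('scene'); 
save('w6',np.hstack([cv2.resize(a,(400,300)),cv2.resize(b[130:235,160:300],(400,300),interpolation=cv2.INTER_CUBIC)]))
C,ok,p=cloud('wrist')
h=cv2.cvtColor(p,cv2.COLOR_RGB2HSV).astype(int)
N=np.hypot(C[...,0]-557,C[...,1]+281)<70
m=ok&N&(h[...,0]>100)&(h[...,0]<125)&(h[...,1]>150)&(C[...,2]>12)
P=C[m]; c=P.mean(0); nn=np.linalg.svd(P-c)[2][2]; print('board',len(P),c.round(1),(nn*np.sign(nn[2])).round(3),cv2.minAreaRect(P[:,:2].astype(np.float32)))
# lamp
g0=np.load('top.npz'); print('lamp top cam',world('top',294.1,217.6,22)); 
C,ok,p=cloud('scene'); h=cv2.cvtColor(p,cv2.COLOR_RGB2HSV).astype(int)
m=ok&(h[...,0]>50)&(h[...,0]<75)&(h[...,1]>130)&(np.hypot(C[...,0]-602,C[...,1]-50)<25)&(C[...,2]>15); print('lamp scene',m.sum(),np.median(C[m],0), np.percentile(C[m][:,2],[10,90]))
Rt=frame(172.3,0)
s=plan([602.6,49.8,110],Rt,12)
E
```

```text
t 13.72 tcp [ 561.1 -282.5  282.4] grasp [ 561.9 -282.8  127.4] z [ 0.005 -0.002 -1.   ] y [ 0.133  0.991 -0.001] F [1.3 0.2 1.8] w 0.804 gf 0.0 q [-0.15  0.13 -0.04  0.   -1.39 -1.56]
board 5765 [ 559.  -283.    29.1] [0.001 0.001 1.   ] ((556.8648681640625, -280.7651672363281), (43.779052734375, 72.81254577636719), 82.434326171875)
lamp top cam [602.81173008  49.46259555  22.        ]
lamp scene 197 [605.19449515  51.66811653  22.01027278] [18.82889157 24.05616923]
12 x [0.02, 2.79, 0.1] [0.01, -0.01, 0.0] | mm/row 27.9 deg/row 0.01 | mid grasp [ 581. -116.  116.] end tcp [602.4  50.4 264.7] err [-0.2  0.6 -0.3]
```

View pics/w6.png

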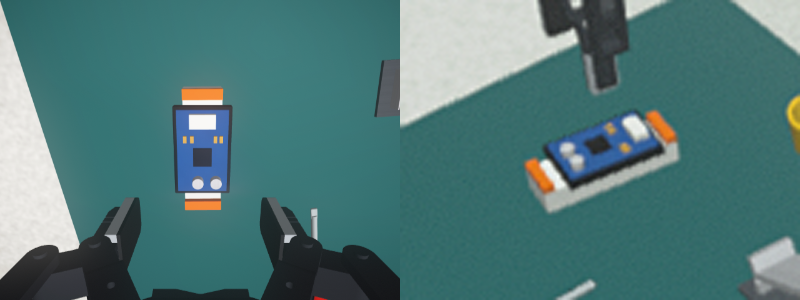

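The board lies flat between the stops, its centre at (557,-281). Last is the lamp button, which I'll press with closed fingers.

Request:
drive_tool:
  translation:
    - [0.02,2.79,0.1]
    - [0.02,2.79,0.1]
    - [0.02,2.79,0.1]
    - [0.02,2.79,0.1]
    - [0.02,2.79,0.1]
    - [0.02,2.79,0.1]
    - [0.02,2.79,0.1]
    - [0.02,2.79,0.1]
    - [0.02,2.79,0.1]
    - [0.02,2.79,0.1]
    - [0.02,2.79,0.1]
    - [0.02,2.79,0.1]
  twist:
    - [0,0,0]
    - [0,0,0]
    - [0,0,0]
    - [0,0,0]
    - [0,0,0]
    - [0,0,0]
    - [0,0,0]
    - [0,0,0]
    - [0,0,0]
    - [0,0,0]
    - [0,0,0]
    - [0,0,0]
  claw: [1,1,1,1,1,1,1,1,1,1,1,1]

```text
clock: 14.82
tcp_pos: [601.7, 51.8, 261.5]
ee_rot: [-0.004, 0.067, 0.998, 0.001]
ft_force: [1.4, -0.6, -0.4]
grip_width: -0.004
gripper_force: 0.0
```

Request:
drive_tool:
  translation:
    - [0,0,0]
    - [0,0,0]
  twist:
    - [0,0,0]
    - [0,0,0]
  claw: [1,1]

```text
clock: 14.98
tcp_pos: [601.8, 51.8, 261.3]
ee_rot: [-0.004, 0.066, 0.998, 0.001]
ft_force: [1.1, -0.8, -0.1]
grip_width: 0.003
gripper_force: 0.0
```

```bash
python3 - <<'E'
from h import *
rep()
s=plan([603.4,50,28],frame(172.3,0),5,reach=173)
E
```

```text
t 14.98 tcp [601.8  51.8 261.3] grasp [600.6  52.2 106.3] z [-0.007  0.003 -1.   ] y [0.131 0.991 0.002] F [ 1.1 -0.8 -0.1] w 0.003 gf 0.0 q [ 0.42  0.08 -0.13 -0.01 -1.36 -2.12]
5 x [-0.04, -0.03, 1.21] [0.02, -0.09, 0.03] | mm/row 12.1 deg/row 0.1 | mid grasp [602.  51.  64.] end tcp [603.3  50.2 200.8] err [-0.1  0.2 -0.2]
```

Request:
drive_tool:
  translation:
    - [-0.04,-0.03,1.21]
    - [-0.04,-0.03,1.21]
    - [-0.04,-0.03,1.21]
    - [-0.04,-0.03,1.21]
    - [-0.04,-0.03,1.21]
    - [0,0,0.3]
    - [0,0,0.3]
    - [0,0,0.15]
    - [0,0,0.15]
    - [0,0,0]
  twist:
    - [0,-0.09,0]
    - [0,-0.09,0]
    - [0,-0.09,0]
    - [0,-0.09,0]
    - [0,-0.09,0]
    - [0,0,0]
    - [0,0,0]
    - [0,0,0]
    - [0,0,0]
    - [0,0,0]
  claw: [1,1,1,1,1,1,1,1,1,1]

```text
clock: 15.82
tcp_pos: [603.9, 48.8, 193.6]
ee_rot: [0.002, 0.067, 0.998, 0.001]
ft_force: [-1.5, -1.0, 3.2]
grip_width: -0.001
gripper_force: 1.2
```

Request:
drive_tool:
  translation:
    - [0,0,0.1]
    - [0,0,0.1]
    - [0,0,0]
  twist:
    - [0,0,0]
    - [0,0,0]
    - [0,0,0]
  claw: [1,1,1]

```text
clock: 16.07
tcp_pos: [603.9, 48.9, 191.5]
ee_rot: [0.002, 0.067, 0.998, 0.001]
ft_force: [0.1, -1.8, 3.9]
grip_width: -0.003
gripper_force: 1.8
```

Request:
drive_tool:
  translation:
    - [0,0,0.1]
    - [0,0,0.1]
    - [0,0,0]
  twist:
    - [0,0,0]
    - [0,0,0]
    - [0,0,0]
  claw: [1,1,1]

```text
clock: 16.32
tcp_pos: [604.0, 48.9, 189.6]
ee_rot: [0.002, 0.067, 0.998, 0.001]
ft_force: [-0.5, -1.9, 4.7]
grip_width: 0.002
gripper_force: 2.4
```

Request:
drive_tool:
  translation:
    - [0,0,0.05]
    - [0,0,0.05]
    - [0,0,0]
  twist:
    - [0,0,0]
    - [0,0,0]
    - [0,0,0]
  claw: [1,1,1]

```text
clock: 16.57
tcp_pos: [604.0, 49.0, 189.5]
ee_rot: [0.002, 0.067, 0.998, 0.001]
ft_force: [-2.5, -2.2, 9.3]
grip_width: 0.001
gripper_force: 4.9
```

Request:
drive_tool:
  translation:
    - [0,0,0.08]
    - [0,0,0]
    - [0,0,0]
  twist:
    - [0,0,0]
    - [0,0,0]
    - [0,0,0]
  claw: [1,1,1]

```text
clock: 16.82
tcp_pos: [604.0, 49.0, 189.4]
ee_rot: [0.002, 0.066, 0.998, 0.001]
ft_force: [-5.8, -0.6, 14.0]
grip_width: 0.001
gripper_force: 6.7
```

Request:
drive_tool:
  translation:
    - [0,0,-0.5]
    - [0,0,-1.5]
    - [0,0,-3]
    - [0,0,-3]
    - [0,0,-3]
    - [0,0,0]
    - [0,0,0]
    - [0,0,0]
  twist:
    - [0,0,0]
    - [0,0,0]
    - [0,0,0]
    - [0,0,0]
    - [0,0,0]
    - [0,0,0]
    - [0,0,0]
    - [0,0,0]
  claw: [1,1,1,1,1,1,1,1]

```text
clock: 17.48
tcp_pos: [603.1, 49.0, 295.9]
ee_rot: [0.0, 0.067, 0.998, 0.002]
ft_force: [0.1, -0.2, -0.3]
grip_width: -0.001
gripper_force: 0.0
```

```bash
python3 - <<'E'
from h import *
rep(); t,_=grab('scene'); save('s7',t)
E
```

```text
t 17.48 tcp [603.1  49.  295.9] grasp [603.3  49.5 140.9] z [ 0.001  0.003 -1.   ] y [0.133 0.991 0.003] F [ 0.1 -0.2 -0.3] w -0.001 gf 0.0 q [ 0.41  0.07 -0.08 -0.   -1.42 -2.12]
```

View pics/s7.png

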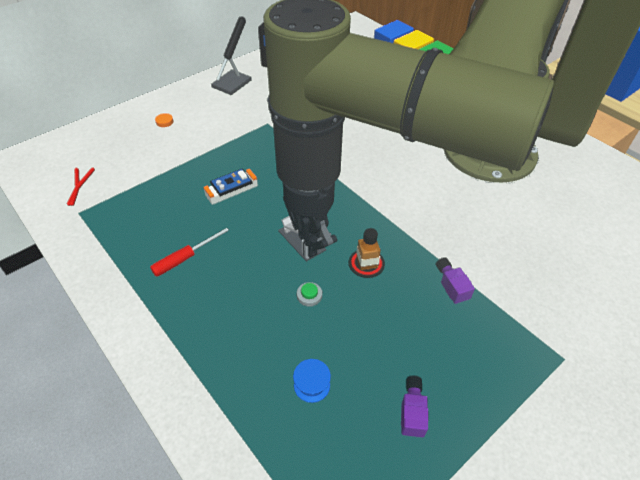

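The scene shows the bottle upright on the coaster (369,250), the board on the holder (231,184), the lamp sprung back (309,293) and the gripper clear. I'm handing the job in.

```bash
python3 -c "
from cell import r
print(r.job_done())"
```

```text
the job is handed in; nothing more can be done
None
```

The job is handed in at about 17.5 s: the bottle stands upright on the coaster, the board lies flat on the holder between the stops, and the lamp button was pressed to its end stop; no verdict came back.

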